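# Close up a row of laths with a caul and wedge them tight

## Robot

A 6-joint arm with a two-finger parallel gripper is mounted at the origin on a cart in front of the work surface, level with it; the furniture and walls round the work are solid. World frame = base frame: x ahead of the robot, y to its left, z up, the work surface at z = 0. Lengths are in m, angles in rad, forces in N, time in s.
With the tool pointing down it reaches from about 0.25 to 0.775 m from the base axis. Payload 4 kg.
Tool frame: the origin (TCP) lies midway between the tips of the shut fingers; the grasp point (between the pads) lies 19 mm behind it (manip.hold_point_z is the distance from the TCP to the grasp point, in m); y points along the fingers, z is the direction in which the jaws open and shut, and the axes are right-handed (so a half turn about y gives the same grasp; the last joint's range is limited). The gripper opens to 85 mm and grips with 20 to 120 N. Pads are 22 mm wide; open, the fingers measure 114 mm over their backs; the gripper's body (76 mm by 85 mm) begins 54 mm behind the grasp point. The pads swing forward as they close: fully open they stand 13 mm farther back than shut.
Start: joints at [-1.236, 0.087, 1.371, -0, 1.684, -0.103], TCP at [0.233, -0.498, 0.231] pointing down, gripper open.
Joint ranges: [-3.1, 3.1], [-0.76, 2.03], [0.27, 2.55], [-1.08, 4.22], [0.17, 2.65], [-2.57, 2.57]. Speed limits (rad/s): [2.79, 2.79, 3.14, 3.14, 3.14, 3.14].

## Interface

Orientations are given as a 3x3 rotation matrix whose columns are the frame's x, y, z axes.
In Python, from plant import telemetry, imaging, ticket, manip gives the robot as it stands.
- The arm moves only by the tool carry_out, never from a script. Its argument "steps" is one flat list of numbers, 7 for each row, row after row: the finger opening in mm, from 0 to 85.4, then the shift along the world's x, y, z in mm, then the turn, a rotation vector about the world's x, y, z in rad. In form: [hand, x, y, z, ax, ay, az, hand, x, y, z, ax, ay, az, ...]. A call has 1 to 20 rows; each row shifts and turns the pose as measured when the row begins; what a row does not reach is not made up. A row lasts 1/12 s, in which the tool goes at most 41.7 mm and 7.16 degrees, less where a joint would pass 70% of its speed; a pose out of reach is approached as far as the arm can. A call with a gripper value outside its range is refused whole. The fingers move at their own pace and stop on an object; the grip force is fixed at half the most. Time passes only in rows, so rows that do not move let the fingers close. It gives the time, the measured TCP pose, the force and the opening at its end, in the units of the state.
- telemetry.get_obs(): the state, without advancing time (a new reading comes with each control period).
- imaging.grab_frame(name): name is "side" or "top"; returns (picture, depth): 384x512x3 uint8, red, green, blue; 384x512 float32, m along the optical axis (not along the pixel's ray), 0 where there is no reading.
- imaging.get_calibration(name): a dict with "fx", "fy", "cx", "cy" (pixels), "xyz" and "rotation" of the camera in the world. Camera axes: x right, y down, z forward; pixel columns grow to the right and rows downward; lengths in m; the calibration is good to about 2 mm. A picture is of the moment at which its call begins. get_calibration takes no time and is no camera call.
- ticket.hand_in(): hands the job in, once; it reports no verdict.
The state is a dict: "time_s": time; "joint_positions": joint angles; "joint_velocities": joint speeds; "joint_efforts": joint torques, N m; "position": TCP position; "tool_rot": TCP orientation; "ft_force": force on the tool from outside, world axes, zero at the start; "torque": the same for the moment, N m; "grip_width": finger opening in m.
Only numpy, scipy, OpenCV 4.12 (cv2) and the standard library are available. Lean on these libraries where they do the work, as an engineer would, in place of code of your own. Each camera call takes 0.05 s, during which the arm holds its last target.

## Task

Take the caul by its grip, stand it on the cradle board between the wedge rail and the nearest of the four loose laths, and with it push all four together as one group, squarely and firmly up against the back stop. Let go of the caul where it stands against the laths, then push the wedge along the rail, thin end first, in between rail and caul until it is tight and keeps everything clamped by itself. Snug is enough: the stop is only nipped up, so never load it with more than about 25 N, and leave the laths lying flat.

Things in the scene. Friction and masses are not known exactly. Their poses are not given: they have to be found in the camera images.
- cradle: L-shaped grey laminate-faced board fixed to the bench, 12 mm thick; what lies in it stands at height 12 mm. Origin: on the bench, under the lath bay. +x runs away from the robot to the back stop, +y to the left, where an arm of the board carries the wedge. Board: x -165 to +120 mm, y -105 to +105 mm; arm: x -165 to -30 mm, out to y = +265 mm
- rail (a point): point on the board's top at the inner face of the wedge rail, at cradle x = -100.5 mm, y = 0; axes as the cradle's. The rail, standing 22 mm above the board and 30 mm thick, runs along the front from y = -30 to +255 mm; its inner face slants: x = -100.5 mm - y/8 in the cradle's frame, so the room behind it narrows to the right
- bay (a point): centre of the lath bay's floor, at cradle x = 0, y = 0, z = 12 mm, axes as the cradle's. Two cheeks, 22 mm above the board, bound it left and right, inner faces at y = +82 and -82 mm, 18 mm thick; the right one runs from x = -80 to +85 mm, the left one from -35 to +85 mm. Laths and caul (150 mm long) go between the cheeks
- stop_zone (a point): point fixed on the board, cradle x = +84 mm, y = 0, z = 12 mm: mid of the range in which the back stop was set by hand. The stop is a bar square across the board, 160 mm long, 22 thick, 26 high, its two wing nuts up to 42 mm above the board; its face to the laths lies anywhere from x = +80 to +88 mm, not measured: to be felt. Friction alone holds it; it slips at 30 N
- lath_a: loose lath nearest the robot, 28 mm (x) by 150 mm (y) by 24 mm high, about 60 g. Origin: centre of its underside; axes as the cradle's. The laths start some 5 to 9 mm apart, slightly askew
- lath_b: second lath, same size and axes
- lath_c: third lath, same size and axes
- lath_d: fourth lath, next to the back stop, same size and axes
- caul_mid (a point): centre of the caul, 36 mm above its underside; z up. The caul is a straight dark wooden bar standing on edge, 18 mm thick (its x), 150 mm long (its y), 28 mm high; in its middle an upright grip, also 18 mm thick, 66 mm long, reaches up to 72 mm. 160 g. It starts on the bench, right of the cradle; both ends and both faces are alike
- caul: the same caul; origin: centre of its underside, axes as above
- wedge: broad loose wooden wedge on the board's arm beside the rail, 120 mm long (y), 24 high, about 140 g. Origin: centre of its underside. Thin end (52.5 mm) to -y, thick end (67.5 mm) to +y; flat side x = +30 mm, facing the caul, its leading corner bevelled; slanting side x = -30 mm - y/8, facing the rail. No handle: push its thick end. It jams with its origin some 5 to 80 mm left (+y) of the cradle's

How it is judged:
On the way, in this order (a step that is already met when the one before it is completed fails the run):
1. the held caul presses the four laths, closed up without gaps, against the back stop with at least 4 N (x of lath_b in the frame of lath_a below 0.0298 m and x of lath_c in the frame of lath_b below 0.0298 m and x of lath_d in the frame of lath_c below 0.0298 m and angle between the x axis of each of lath_a, lath_d and the x axis of cradle, either way round below 0.03 rad and contact force between the fingers and caul above 1 N and contact force between caul and lath_a above 4 N and contact force between lath_d and cradle above 4 N), for 0.3 s.
2. the wedge is tight between the rail and the released caul (contact force between wedge and caul above 3 N and contact force between wedge and cradle above 3 N and contact force between the fingers and caul below 0.5 N), for 0.2 s.
At the end, for the whole second after the job is handed in: the four laths lie flat and square, no gap between neighbours over 1.8 mm; the caul stands upright against them; the wedge, let go and at rest, presses caul and laths with over 2 N, and the laths bear on the back stop (x of lath_b in the frame of lath_a below 0.0298 m and x of lath_c in the frame of lath_b below 0.0298 m and x of lath_d in the frame of lath_c below 0.0298 m and angle between the x axis of each of lath_a, lath_d and the x axis of cradle, either way round below 0.03 rad and angle between each of lath_a, lath_b, lath_c, lath_d's own z axis and vertical below 0.06 rad and contact force between wedge and caul above 2 N and contact force between caul and lath_a above 2 N and contact force between lath_d and cradle above 2 N and angle between caul_mid's own z axis and vertical below 0.08 rad and linear speed of each of wedge, lath_a below 0.005 m/s); the robot touches nothing.
It fails at once if the group is forced against the back stop: more than 27 N on the last lath (contact force between lath_d and cradle above 27 N).
It also fails if it takes over 67 s, if anything falls off the work surface, if the arm or the gripper's body presses on something with over 40 N, if the wrist force passes 120 N, or if a joint passes its speed limit or range.

## Working session

There is one attempt and no reset: what is moved stays moved. The work goes in short steps, Python scripts to look and compute and a tool call to move; the robot and the scene stay as the last step left them, time stands still between calls to the robot, and variables do not carry over. Pictures are saved under pics/ and viewed, and the job is handed in when it is done.

Besides the shell and the picture viewer there is one more tool, called after "Request:" in YAML: its name, and indented under it one key for each argument. carry_out: Moves the arm, as the interface text tells. Its arguments: {"type":"object","properties":{"steps":{"type":"array"}},"required":["steps"]}

```bash
ls; mkdir -p pics; cat > h.py <<'E'
import numpy as np, cv2
from plant import telemetry, imaging, ticket, manip
def cam(name):
    p,d=imaging.grab_frame(name); c=imaging.get_calibration(name); return p,d,c
def save(p,f): cv2.imwrite(f,cv2.cvtColor(p,cv2.COLOR_RGB2BGR))
def ray(c,u,v):
    d=np.array([(u-c['cx'])/c['fx'],(v-c['cy'])/c['fy'],1.0]); return np.array(c['xyz']),np.array(c['rotation'])@d
def plane(c,u,v,z):
    o,d=ray(c,u,v); return o+d*(z-o[2])/d[2]
def pts(c,d):
    v,u=np.mgrid[:384,:512]; P=np.stack([(u-c['cx'])/c['fx']*d,(v-c['cy'])/c['fy']*d,d],-1)
    return P@np.array(c['rotation']).T+np.array(c['xyz'])
E
python3 - <<'E'
from h import *
for n in('top','side'):
    p,d,c=cam(n); save(p,f'pics/{n}0.png'); np.savez(f'{n}0.npz',p=p,d=d,**c); print(n,c)
print(telemetry.get_obs())
E
```

```text
pics
top {'fx': 360.707252357901, 'fy': 360.707252357901, 'cx': 255.8657600311018, 'cy': 186.07139999699234, 'xyz': array([ 0.41820209, -0.09687652,  0.90795747]), 'rotation': array([[ 0.01269762, -0.98883912,  0.14844519],
       [-0.99991835, -0.01234398,  0.00330337],
       [-0.0014341 , -0.14847502, -0.98891512]])}
side {'fx': 481.79132213042595, 'fy': 481.79132213042595, 'cx': 257.50666660469176, 'cy': 183.63200801416158, 'xyz': array([ 0.47238213, -0.90076038,  0.69348068]), 'rotation': array([[ 9.97221775e-01, -4.67433805e-02,  5.79981633e-02],
       [-7.44879634e-02, -6.31225283e-01,  7.72014368e-01],
       [ 5.23345682e-04, -7.74189704e-01, -6.32953417e-01]])}
{'time_s': 0.1, 'joint_positions': array([-1.23610755e+00,  8.78833682e-02,  1.37210541e+00,  1.22813419e-06,
        1.68359361e+00, -1.03092438e-01]), 'joint_velocities': array([-6.97875262e-05, -1.20645792e-03, -4.83850462e-03,  5.23177789e-04,
        7.82764554e-04, -8.67420938e-04]), 'joint_efforts': array([ 2.77003172e-03, -3.53015935e+01, -3.14218354e+01, -5.84272266e-05,
        7.92293111e-03,  2.03175188e-05]), 'position': array([ 0.23301515, -0.49770981,  0.23025377]), 'tool_rot': array([[-9.05694512e-01, -6.52423156e-04,  4.23930449e-01],
       [-4.23930901e-01,  1.87972227e-03, -9.05692585e-01],
       [-2.05976691e-04, -9.99998020e-01, -1.97903648e-03]]), 'ft_force': array([-0.109379  ,  0.13431286, -0.68642116]), 'torque': array([-0.01423781, -0.00980846,  0.04064572]), 'grip_width': 0.08546901649195156}
```

View pics/top0.png

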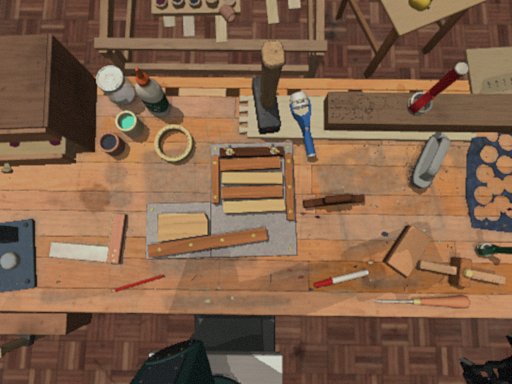

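View pics/side0.png

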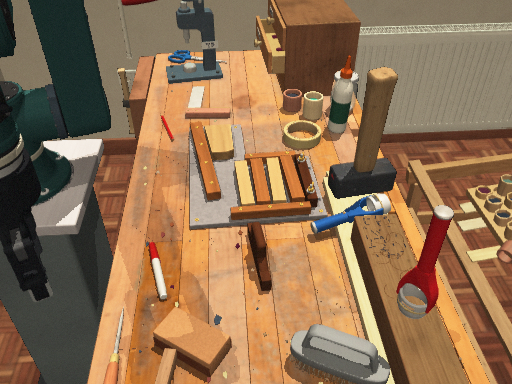

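Top view: the cradle is at about (222,200), the laths at rows 165–207, the wedge at (182,224), the rail from (150,250) to (268,235), and the caul at (333,200). Next I'll zoom in and use depth.

```bash
python3 - <<'E'
from h import *
z=np.load('top0.npz'); p=z['p'];
save(cv2.resize(p[130:265,135:375],None,fx=3.3,fy=3.3,interpolation=cv2.INTER_CUBIC),'pics/topz.png')
P=pts(z,z['d']); h=P[...,2]
im=np.clip(h*255/0.08,0,255).astype(np.uint8)
cv2.imwrite('pics/toph.png',cv2.resize(cv2.applyColorMap(im,cv2.COLORMAP_JET)[130:265,135:375],None,fx=3.3,fy=3.3,interpolation=cv2.INTER_NEAREST))
for (u,v) in [(285,245),(200,212),(182,224),(200,243),(250,165),(250,178),(250,192),(250,207),(333,200),(250,152),(290,185),(310,250),(315,202),(340,220)]: print(u,v,np.round(P[v,u]*1000,1))
E
```

```text
285 245 [ 407.5 -167.2   11.7]
200 212 [485.9  44.3  11.1]
182 224 [454.5  82.6  36.1]
200 243 [409.9  38.4  31.8]
250 165 [601.8 -78.8  34.3]
250 178 [569.1 -79.3  35.2]
250 192 [534.4 -79.8  35.3]
250 207 [497.9 -80.3  33. ]
333 200 [ 513.1 -274.2   71.9]
250 152 [633.9 -78.4  37.7]
290 185 [ 553.3 -177.7   33. ]
310 250 [ 395.9 -230.3   -1.7]
315 202 [ 512.4 -238.9   30.5]
340 220 [ 4.710e+02 -3.059e+02  4.000e-01]
```

View pics/topz.png

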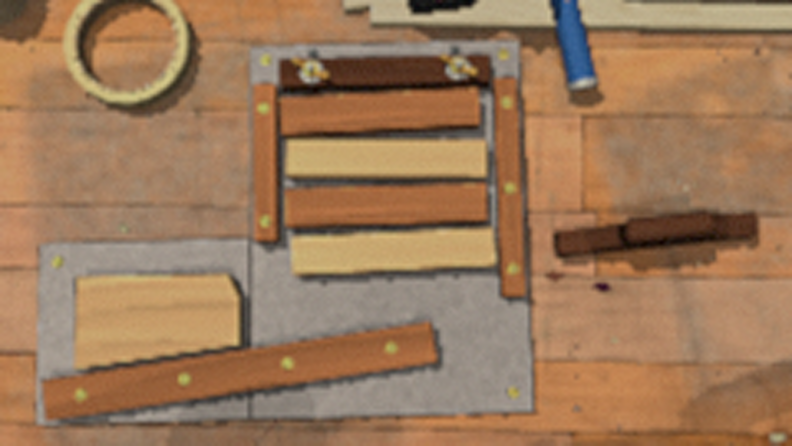

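View pics/toph.png

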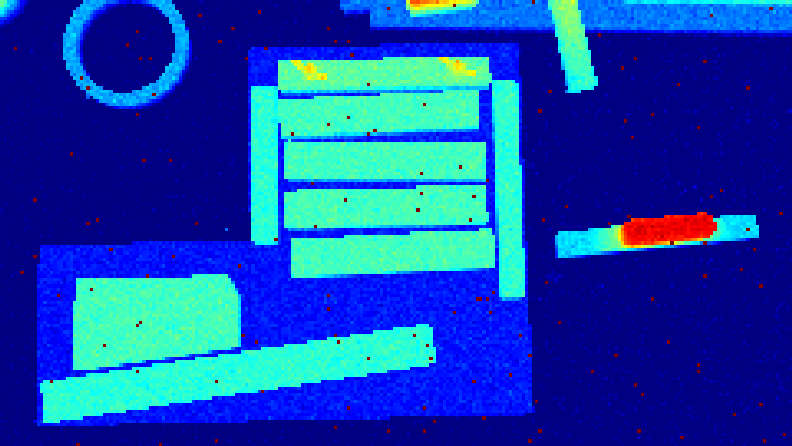

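```bash
cat > m.py <<'E'
from h import *
def rect(mask,c,z,roi):
    m=np.zeros(mask.shape,np.uint8); u0,v0,u1,v1=roi; m[v0:v1,u0:u1]=mask[v0:v1,u0:u1]
    m=cv2.morphologyEx(m,cv2.MORPH_CLOSE,np.ones((3,3)))
    cs,_=cv2.findContours(m,cv2.RETR_EXTERNAL,cv2.CHAIN_APPROX_NONE); out=[]
    for k in cs:
        if cv2.contourArea(k)<60: continue
        k=k.reshape(-1,2)
        W=np.array([plane(c,a,b,z)[:2]*1000 for a,b in k],np.float32)
        out.append((W,k))
    return out
def yawrect(W):
    (x,y),(w,h),a=cv2.minAreaRect(W)
    a=(a+45)%90-45 if True else a
    bx=cv2.boxPoints(((x,y),(w,h),a))
    return round(x,1),round(y,1),round(w,1),round(h,1),round(a,2)
E
python3 - <<'E'
from m import *
z=np.load('top0.npz'); P=pts(z,z['d']); h=P[...,2]
ok=z['d']>0; h=cv2.medianBlur(h.astype(np.float32),3)
print('board')
for W,k in rect(((h>.006)&ok).astype(np.uint8),z,.012,(140,140,300,262)):
    ap=cv2.approxPolyDP(W.reshape(-1,1,2),6,True).reshape(-1,2); print(np.round(ap,1).tolist())
    for i in range(len(ap)):
        a,b=ap[i],ap[(i+1)%len(ap)]; L=np.linalg.norm(b-a)
        if L<80: continue
        t=(b-a)/L; n=np.array([-t[1],t[0]]); s=(W-a)@t; q=W[(abs((W-a)@n)<4)&(s>8)&(s<L-8)]
        vx,vy,x0,y0=cv2.fitLine(q,cv2.DIST_HUBER,0,.01,.01).ravel(); print(' line len %.0f ang %.2f at %.1f %.1f n%d'%(L,(np.degrees(np.arctan2(vy,vx))+45)%90-45,x0,y0,len(q)))
print('high things @36 / 34')
for W,k in rect(((h>.023)&(h<.05)&ok).astype(np.uint8),z,.035,(140,140,300,262)): print(yawrect(W),len(k))
print('caul grip')
for W,k in rect(((h>.055)&ok).astype(np.uint8),z,.072,(290,180,380,225)): print(yawrect(W),len(k))
for W,k in rect(((h>.015)&ok).astype(np.uint8),z,.028,(300,180,380,225)): print('whole',yawrect(W),len(k))
E
```

```text
board
[[662.5999755859375, -182.3000030517578], [660.0, 22.200000762939453], [513.5999755859375, 17.600000381469727], [504.1000061035156, 174.60000610351562], [371.8999938964844, 171.89999389648438], [386.1000061035156, -191.60000610351562]]
 line len 205 ang 1.89 at 663.0 -88.7 n73
 line len 146 ang 1.81 at 577.6 22.2 n50
 line len 157 ang 2.30 at 506.6 95.8 n51
 line len 132 ang 3.32 at 426.3 175.0 n42
 line len 364 ang 2.09 at 378.3 -10.6 n142
 line len 277 ang 2.06 at 523.0 -187.8 n103
[[668.7999877929688, 168.60000610351562], [629.5999755859375, 156.1999969482422], [611.7000122070312, 127.4000015258789], [617.2999877929688, 92.0], [651.5999755859375, 70.5], [669.9000244140625, 73.80000305175781], [669.9000244140625, 81.5], [648.7999877929688, 83.19999694824219], [630.2999877929688, 97.69999694824219], [622.0999755859375, 127.9000015258789], [642.7000122070312, 154.39999389648438], [668.9000244140625, 155.8000030517578]]
high things @36 / 34
(445.6, 27.2, 99.4, 285.6, 9.06) 301
(557.2, -83.4, 180.5, 199.1, 1.79) 333
caul grip
(515.8, -283.4, 18.9, 66.4, 6.18) 62
whole (518.4, -284.3, 23.2, 150.9, 6.43) 129
```

```bash
cat >> m.py <<'E'
O=np.array([544.4,-84.0]); T=np.radians(2.0)
EX=np.array([np.cos(T),np.sin(T)]); EY=np.array([-np.sin(T),np.cos(T)])
def tc(W): W=np.atleast_2d(W)-O; return np.stack([W@EX,W@EY],1).astype(np.float32)
def fw(x,y): return O+x*EX+y*EY
E
python3 - <<'E'
from m import *
z=np.load('top0.npz'); P=pts(z,z['d']); h=P[...,2]
h=cv2.medianBlur(h.astype(np.float32),3)
m=((h>.028)&(h<.05)).astype(np.uint8)
Q=tc(P[...,:2].reshape(-1,2)*1000).reshape(384,512,2)
m&=((abs(Q[...,1])<78)&(Q[...,0]<82)&(Q[...,0]>-75)|(Q[...,1]>60)&(Q[...,0]<-36)).astype(np.uint8)
n,l,st,ce=cv2.connectedComponentsWithStats(m,connectivity=4)
for i in range(1,n):
    if st[i,4]<100: continue
    v,u=np.nonzero(l==i); W=tc(np.array([plane(z,a,b,.036)[:2]*1000 for a,b in zip(u,v)]))
    print(st[i,4],yawrect(W),np.round(W.min(0)),np.round(W.max(0)))
# column profile
for y in(-60,0,60):
    a=fw(-110,y);
    s=''
    for x in range(-120,110,3):
        w=fw(x,y)/1000; d=np.array(z['rotation']).T@(np.r_[w,.036]-z['xyz']); u=z['fx']*d[0]/d[2]+z['cx'];v=z['fy']*d[1]/d[2]+z['cy']
        s+='%d:%d '%(x,1000*h[int(round(v)),int(round(u))])
    print(y,s)
print(fw(-75,0))
E
```

```text
800 (64.2, 0.4, 38.0, 154.4, 1.14) [ 44. -77.] [83. 77.]
667 (24.6, 1.4, 147.5, 24.9, -1.29) [ 11. -73.] [39. 75.]
1434 (-27.9, -1.2, 64.0, 152.9, 0.32) [-60. -78.] [ 4. 75.]
2284 (-100.6, 160.1, 99.3, 193.1, 7.06) [-160.   62.] [-58. 253.]
108 (-103.5, 582.3, 29.3, 46.0, -21.65) [-120.  570.] [-79. 604.]
218 (-161.6, 582.5, 36.8, 37.9, -43.08) [-181.  563.] [-143.  601.]
-60 -120:11 -117:10 -114:11 -111:11 -108:11 -105:12 -102:11 -99:10 -96:12 -93:12 -90:11 -87:11 -84:11 -81:11 -78:11 -75:11 -72:11 -69:11 -66:12 -63:11 -60:12 -57:23 -54:35 -51:35 -48:36 -45:36 -42:36 -39:35 -36:35 -33:35 -30:35 -27:12 -24:31 -21:34 -18:35 -15:35 -12:35 -9:35 -6:35 -3:35 0:34 3:33 6:23 9:23 12:35 15:36 18:36 21:36 24:35 27:34 30:35 33:35 36:35 39:13 42:13 45:18 48:30 51:34 54:36 57:36 60:35 63:35 66:35 69:35 72:35 75:34 78:33 81:36 84:38 87:39 90:45 93:45 96:43 99:38 102:36 105:11 108:10 
0 -120:33 -117:33 -114:34 -111:34 -108:32 -105:32 -102:32 -99:12 -96:11 -93:11 -90:11 -87:11 -84:12 -81:12 -78:12 -75:10 -72:10 -69:11 -66:10 -63:11 -60:30 -57:35 -54:35 -51:35 -48:36 -45:36 -42:36 -39:35 -36:35 -33:35 -30:12 -27:12 -24:25 -21:35 -18:35 -15:35 -12:36 -9:35 -6:34 -3:35 0:34 3:34 6:13 9:21 12:34 15:35 18:35 21:34 24:35 27:35 30:35 33:37 36:36 39:13 42:13 45:20 48:34 51:34 54:34 57:35 60:35 63:36 66:35 69:35 72:35 75:35 78:31 81:31 84:36 87:37 90:36 93:37 96:36 99:35 102:33 105:13 108:12 
60 -120:33 -117:34 -114:34 -111:31 -108:29 -105:13 -102:11 -99:12 -96:12 -93:12 -90:10 -87:11 -84:12 -81:11 -78:11 -75:11 -72:11 -69:11 -66:11 -63:12 -60:33 -57:34 -54:35 -51:35 -48:35 -45:35 -42:35 -39:34 -36:34 -33:33 -30:12 -27:19 -24:34 -21:34 -18:34 -15:35 -12:35 -9:35 -6:36 -3:35 0:35 3:34 6:12 9:12 12:21 15:35 18:36 21:36 24:35 27:35 30:34 33:34 36:34 39:32 42:25 45:32 48:34 51:35 54:36 57:36 60:35 63:35 66:34 69:35 72:33 75:14 78:27 81:35 84:37 87:39 90:40 93:45 96:47 99:45 102:35 105:11 108:11 
[469.44568797 -86.61746225]
```

Top view measured: cradle origin is about (544.4, -84.0) mm with 2.0° yaw. The caul is at about (516.7, -285) with 6.2° yaw, and its grip top reads 72 mm, as it should. I'll move above the caul.

Request:
carry_out:
  steps: [85,24,18,-9,0,0,0.105,85,24,18,-9,0,0,0.105,85,24,18,-9,0,0,0.105,85,24,18,-9,0,0,0.105,85,24,18,-9,0,0,0.105,85,24,18,-9,0,0,0.105,85,24,18,-9,0,0,0.105,85,24,18,-9,0,0,0.105,85,24,18,-9,0,0,0.105,85,24,18,-9,0,0,0.105,85,24,18,-9,0,0,0.105,85,15,12,-5,0,0,0.08]

```text
time_s: 1.1
position: [0.5162, -0.2779, 0.1155]
tool_rot: [[0.15, -0.008, 0.989], [-0.989, 0.002, 0.15], [-0.003, -1.0, -0.008]]
ft_force: [-0.2, -0.6, -0.3]
grip_width: 0.0852
```

Request:
carry_out:
  steps: [85,0.5,-7,-5,0,-0.008,-0.042,85,0,0,-15,0,0,0,85,0,0,-20,0,0,0,85,0,0,-20,0,0,0,85,0,0,-16,0,0,0,85,0,0,-5,0,0,0]

```text
time_s: 1.6
position: [0.5202, -0.278, 0.0275]
tool_rot: [[0.12, -0.002, 0.993], [-0.993, 0.006, 0.12], [-0.007, -1.0, -0.002]]
ft_force: [-0.8, -0.1, 0.0]
grip_width: 0.085
```

Request:
carry_out:
  steps: [85,-3,-6,7,0,0,-0.013,85,0,0,0,0,0,0,85,0,0,0,0,0,0]

```text
time_s: 1.85
position: [0.5153, -0.2835, 0.0328]
tool_rot: [[0.106, -0.007, 0.994], [-0.994, 0.01, 0.106], [-0.01, -1.0, -0.006]]
ft_force: [0.1, 0.6, 0.1]
grip_width: 0.0848
```

```bash
python3 - <<'E'
from h import *
p,d,c=cam('side'); save(cv2.resize(p[180:340,150:400],None,fx=3,fy=3),'pics/s1.png'); o=telemetry.get_obs(); print(np.round(o['position'],4))
E
```

```text
[ 0.5158 -0.2841  0.0336]
```

View pics/s1.png

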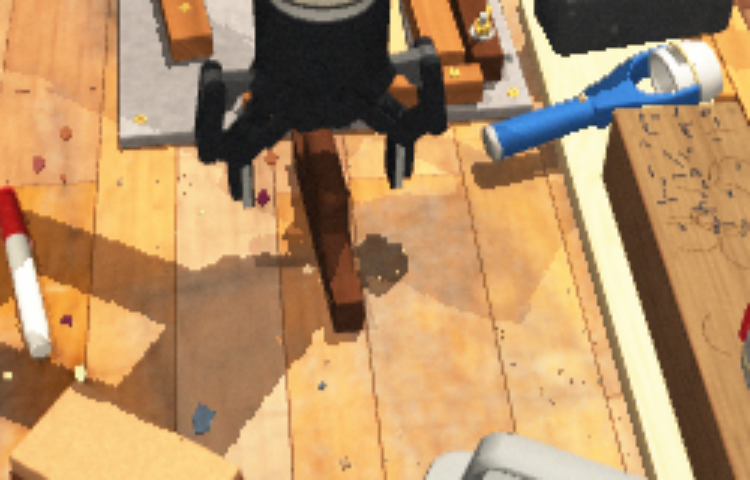

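The side view shows the caul centred between the open fingers (caul at about (320,190) in the crop, fingers at 240 and 395). I'll close on it.

Request:
carry_out:
  steps: [85,0.5,-0.5,0,-0.01,-0.006,0,5,0,0,0,0,0,0,5,0,0,0,0,0,0,5,0,0,0,0,0,0,5,0,0,0,0,0,0,5,0,0,0,0,0,0,5,0,0,0,0,0,0,5,0,0,0,0,0,0,5,0,0,0,0,0,0]

```text
time_s: 2.65
position: [0.519, -0.2865, 0.0392]
tool_rot: [[0.106, 0.009, 0.994], [-0.994, -0.008, 0.106], [0.009, -1.0, 0.008]]
ft_force: [-0.4, 0.1, 0.8]
grip_width: 0.0174
```

Request:
carry_out:
  steps: [5,0,0,10,0,0,0,5,0,0,20,0,0,0,5,0,0,20,0,0,0,5,0,0,20,0,0,0,5,0,0,10,0,0,0,5,0,0,0,0,0,0,5,0,0,0,0,0,0]

```text
time_s: 3.23
position: [0.5158, -0.2843, 0.1201]
tool_rot: [[0.106, 0.001, 0.994], [-0.994, -0.003, 0.106], [0.003, -1.0, 0.0]]
ft_force: [0.1, 0.4, -2.1]
grip_width: 0.0172
```

```bash
python3 - <<'E'
from h import *
p,d,c=cam('side'); save(cv2.resize(p[100:340,150:400],None,fx=2.4,fy=2.4),'pics/s2.png'); o=telemetry.get_obs(); print(np.round(o['position'],4),np.round(o['ft_force'],2),o['grip_width'],np.round(o['tool_rot'],4))
E
```

```text
[ 0.5158 -0.2843  0.12  ] [ 0.47  0.29 -2.32] 0.01742232222689057 [[ 1.060e-01  8.000e-04  9.944e-01]
 [-9.944e-01 -2.600e-03  1.060e-01]
 [ 2.700e-03 -1.000e+00  5.000e-04]]
```

View pics/s2.png

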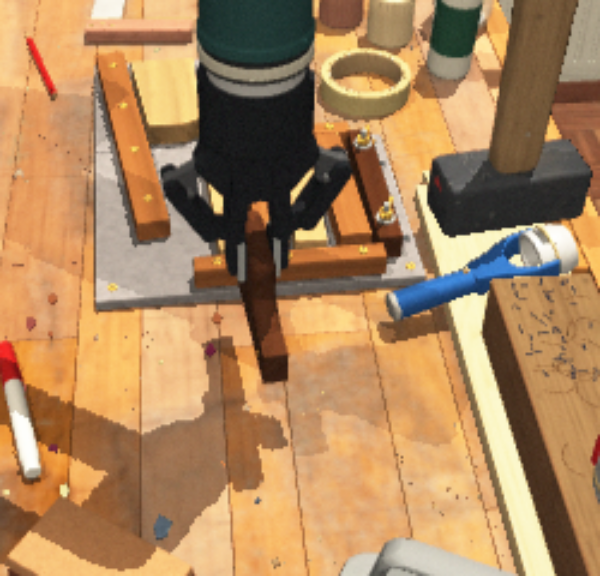

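Request:
carry_out:
  steps: [5,-6,12,0,0,0,-0.009,5,-6,24,0,0,0,-0.009,5,-6,24,0,0,0,-0.009,5,-6,24,0,0,0,-0.009,5,-6,24,0,0,0,-0.009,5,-6,24,0,0,0,-0.009,5,-6,24,0,0,0,-0.009,5,-5,20,0,0,0,-0.009,5,-2,12,0,0,0,0,5,0,0,0,0,0,0,5,0,0,0,0,0,0,5,0,0,0,0,0,0]

```text
time_s: 4.28
position: [0.4539, -0.0865, 0.1015]
tool_rot: [[0.028, -0.027, 0.999], [-1.0, 0.009, 0.028], [-0.01, -1.0, -0.027]]
ft_force: [-0.1, -1.1, -1.9]
grip_width: 0.0172
```

```bash
python3 - <<'E'
from m import *
o=telemetry.get_obs(); print(np.round(o['position'],4),np.round(o['ft_force'],2),np.round(o['tool_rot'],4),tc(np.array(o['position'][:2])*1000), fw(-79,-1.2))
p,d,c=cam('top'); save(cv2.resize(p[130:265,135:375],None,fx=3.3,fy=3.3),'pics/t3.png')
E
```

```text
[ 0.4539 -0.0865  0.1015] [-0.06 -1.13 -1.92] [[ 0.0278 -0.0273  0.9992]
 [-0.9996  0.0091  0.0281]
 [-0.0098 -0.9996 -0.0271]] [[-90.53292     0.6580952]] [465.49000406 -87.95632923]
```

View pics/t3.png

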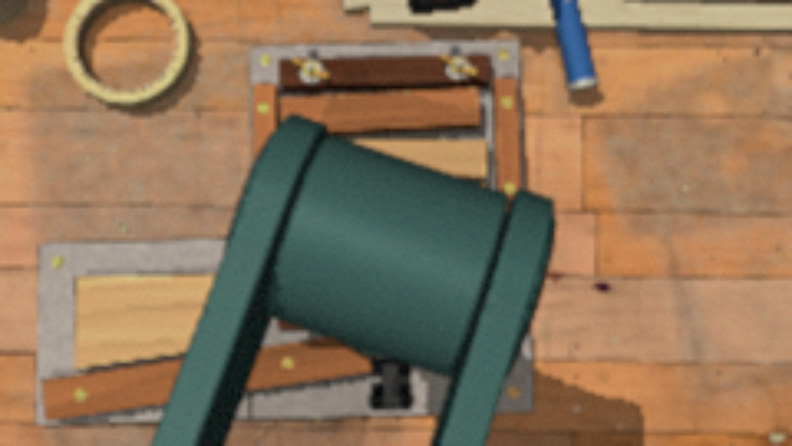

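Request:
carry_out:
  steps: [5,11,-1.5,0,-0.01,-0.027,0.007,5,0,0,-10,0,0,0,5,0,0,-10,0,0,0,5,0,0,-10,0,0,0,5,0,0,-2,0,0,0,5,0,0,0,0,0,0]

```text
time_s: 4.83
position: [0.4642, -0.0923, 0.0643]
tool_rot: [[0.028, -0.005, 1.0], [-1.0, -0.001, 0.028], [0.001, -1.0, -0.005]]
ft_force: [-0.4, -0.3, -1.9]
grip_width: 0.0171
```

```bash
cat > st.py <<'E'
from m import *
o=telemetry.get_obs(); R=np.array(o['tool_rot']); print(o['time_s'],np.round(np.array(o['position'])*1000,1),'F',np.round(o['ft_force'],1),'cr',tc(np.array(o['position'][:2])*1000), 'yaw',round(np.arctan2(R[1,2],R[0,2]),4),'tiltz',round(R[2,2],4),'xz',round(R[2,0],4),'g',round(o['grip_width']*1000,1), 'M',np.round(o['torque'],2))
E
python3 st.py
```

```text
4.8333 [464.2 -92.3  64.3] F [-0.4 -0.3 -1.9] cr [[-80.47529   -5.489706]] yaw 0.0284 tiltz -0.0049 xz 0.0012 g 17.1 M [ 0.01 -0.01  0.04]
```

Request:
carry_out:
  steps: [5,1,4,-4,0,-0.005,0.007,5,0,0,-3,0,0,0,5,0,0,-2,0,0,0,5,0,0,0,0,0,0,5,0,0,0,0,0,0]

```text
time_s: 5.25
position: [0.4645, -0.0878, 0.0535]
tool_rot: [[0.036, -0.002, 0.999], [-0.999, -0.001, 0.036], [0.001, -1.0, -0.002]]
ft_force: [0.4, 0.1, -1.1]
grip_width: 0.0175
```

```bash
python3 st.py
```

```text
5.25 [464.5 -87.8  53.5] F [ 0.4  0.1 -1.1] cr [[-79.99835    -1.0534422]] yaw 0.0358 tiltz -0.0016 xz 0.0006 g 17.5 M [-0.07  0.06 -0.01]
```

Force z has risen from -1.9 to -1.1, so contact may be starting. I'll check from the side.

```bash
python3 - <<'E'
from h import *
p,d,c=cam('side'); save(cv2.resize(p[90:240,150:360],None,fx=3.6,fy=3.6),'pics/s4.png')
E
```

```text
(no output)
```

View pics/s4.png

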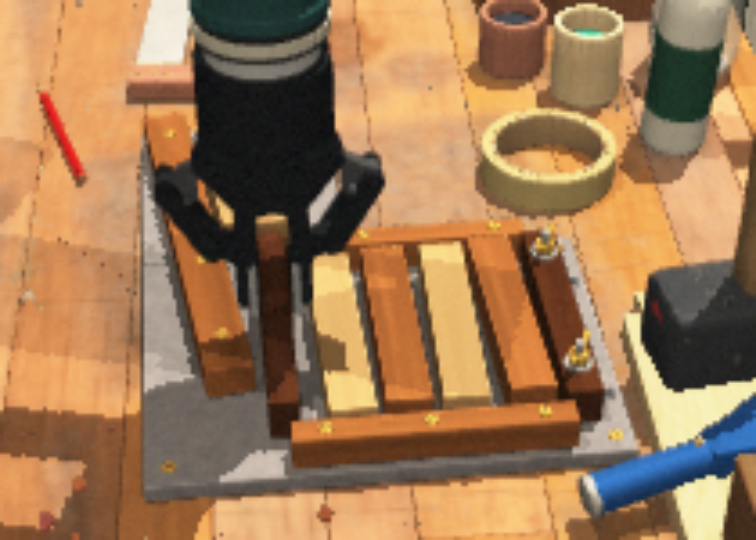

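Request:
carry_out:
  steps: [5,0,0,-1.5,0,0,0,5,0,0,-1,0,0,0,5,0,0,0,0,0,0]

```text
time_s: 5.55
position: [0.4652, -0.088, 0.0519]
tool_rot: [[0.036, 0.001, 0.999], [-0.999, -0.001, 0.036], [0.001, -1.0, 0.001]]
ft_force: [-0.1, 0.7, -1.9]
grip_width: 0.0168
```

The side view shows the caul (crop (275,330)) standing between the rail end and lath_a, clear of the right cheek. I'll lower it until it touches.

Request:
carry_out:
  steps: [5,0,0,-1.5,0,0,0,5,0,0,-1.5,0,0,0,5,0,0,-0.5,0,0,0]

```text
time_s: 5.8
position: [0.4663, -0.0882, 0.0516]
tool_rot: [[0.036, 0.003, 0.999], [-0.999, -0.002, 0.036], [0.003, -1.0, 0.003]]
ft_force: [-0.1, 0.2, -1.5]
grip_width: 0.0173
```

```bash
python3 st.py
```

```text
5.8 [466.3 -88.2  51.6] F [-0.1  0.2 -1.5] cr [[-78.16958    -1.4791374]] yaw 0.0357 tiltz 0.0031 xz 0.0025 g 17.3 M [0.01 0.03 0.02]
```

Request:
carry_out:
  steps: [5,0,0,-2,0,-0.002,0,5,0,0,-2,0,0,0,5,0,0,-2,0,0,0]

```text
time_s: 6.05
position: [0.4678, -0.0885, 0.0511]
tool_rot: [[0.036, 0.009, 0.999], [-0.999, -0.004, 0.036], [0.004, -1.0, 0.009]]
ft_force: [-3.5, 3.0, 9.5]
grip_width: 0.0172
```

```bash
python3 st.py
```

```text
6.05 [467.8 -88.5  51.1] F [-3.5  3.   9.5] cr [[-76.71215   -1.799394]] yaw 0.0359 tiltz 0.0085 xz 0.0042 g 17.2 M [-0.08  0.93 -0.17]
```

Request:
carry_out:
  steps: [5,0,0,1,-0.004,0.0085,0,5,0,0.5,0,0,0,0]

```text
time_s: 6.22
position: [0.4684, -0.0882, 0.0531]
tool_rot: [[0.036, 0.002, 0.999], [-0.999, -0.009, 0.036], [0.009, -1.0, 0.002]]
ft_force: [0.6, -0.6, -1.8]
grip_width: 0.0174
```

```bash
python3 st.py
```

```text
6.2167 [468.4 -88.2  53.1] F [ 0.6 -0.6 -1.8] cr [[-76.05507   -1.592756]] yaw 0.0358 tiltz 0.0018 xz 0.009 g 17.4 M [ 0.03 -0.06  0.02]
```

Request:
carry_out:
  steps: [5,2,0.1,-0.7,0.009,0.002,0,5,3,0.1,-0.3,0,0,0,5,3,0.1,0,0,0,0,5,3,0.1,0,0,0,0,5,3,0.1,0,0,0,0]

```text
time_s: 6.63
position: [0.4821, -0.0881, 0.0516]
tool_rot: [[0.035, -0.004, 0.999], [-0.999, 0.0, 0.035], [-0.0, -1.0, -0.004]]
ft_force: [-2.4, -0.3, 2.4]
grip_width: 0.0173
```

```bash
python3 st.py
```

```text
6.6333 [482.1 -88.1  51.6] F [-2.4 -0.3  2.4] cr [[-62.453255   -1.9361616]] yaw 0.0351 tiltz -0.0039 xz -0.0004 g 17.3 M [-0.19  0.39 -0.1 ]
```

Request:
carry_out:
  steps: [5,2.5,0.2,0.5,0,-0.004,0,5,2.5,0.2,0,0,0,0,5,2.5,0.2,0,0,0,0,5,2.5,0.2,0,0,0,0]

```text
time_s: 6.97
position: [0.4926, -0.0875, 0.0515]
tool_rot: [[0.035, -0.002, 0.999], [-0.999, 0.0, 0.035], [-0.0, -1.0, -0.002]]
ft_force: [-2.3, 0.9, 1.7]
grip_width: 0.0167
```

```bash
python3 st.py
```

```text
6.9667 [492.6 -87.5  51.5] F [-2.3  0.9  1.7] cr [[-51.920628   -1.6629399]] yaw 0.0351 tiltz -0.002 xz -0.0001 g 16.7 M [-0.31  0.54 -0.15]
```

Request:
carry_out:
  steps: [5,2,0.1,0.3,0,-0.002,0,5,2,0.1,0,0,0,0,5,2,0.1,0,0,0,0]

```text
time_s: 7.22
position: [0.4987, -0.0871, 0.0515]
tool_rot: [[0.035, -0.001, 0.999], [-0.999, -0.0, 0.035], [0.0, -1.0, -0.001]]
ft_force: [-2.9, -0.8, 2.8]
grip_width: 0.017
```

```bash
python3 st.py; python3 - <<'E'
from h import *
p,d,c=cam('side'); save(cv2.resize(p[140:240,190:340],None,fx=5,fy=5,interpolation=cv2.INTER_CUBIC),'pics/s5.png')
E
```

```text
7.2167 [498.7 -87.1  51.5] F [-2.9 -0.8  2.8] cr [[-45.748543   -1.5415667]] yaw 0.0353 tiltz -0.0013 xz 0.0 g 17.0 M [-0.29  0.66 -0.15]
```

View pics/s5.png

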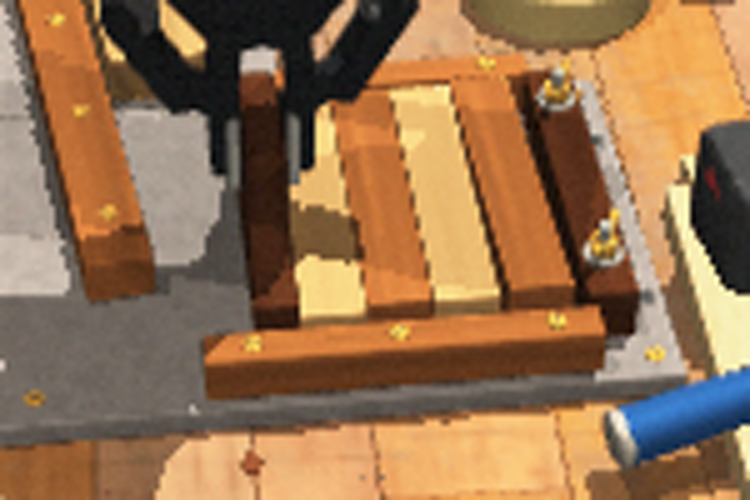

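The laths are closing up. Gaps remain c–d at (490,290) and d–stop at (575,270). I'll continue in small steps, reading the force.

Request:
carry_out:
  steps: [5,1.2,0.1,0,0,-0.001,0,5,1.2,0.1,0,0,0,0,5,1.2,0.1,0,0,0,0]

```text
time_s: 7.52
position: [0.5026, -0.0869, 0.0515]
tool_rot: [[0.035, -0.001, 0.999], [-0.999, -0.0, 0.035], [0.0, -1.0, -0.001]]
ft_force: [-2.5, -0.4, 1.8]
grip_width: 0.0175
```

Request:
carry_out:
  steps: [5,1,0,0,0,0,0,5,1,0,0,0,0,0]

```text
time_s: 7.68
position: [0.5044, -0.0868, 0.0515]
tool_rot: [[0.035, -0.001, 0.999], [-0.999, -0.0, 0.035], [0.0, -1.0, -0.001]]
ft_force: [-3.2, 0.0, 2.5]
grip_width: 0.017
```

```bash
python3 st.py
```

```text
7.6833 [504.4 -86.8  51.5] F [-3.2  0.   2.5] cr [[-40.029106  -1.427729]] yaw 0.0353 tiltz -0.0015 xz 0.0001 g 17.0 M [-0.23  0.67 -0.12]
```

Request:
carry_out:
  steps: [5,0.8,0,0,0,0,0,5,0.8,0,0,0,0,0]

```text
time_s: 7.85
position: [0.5061, -0.0868, 0.0515]
tool_rot: [[0.035, -0.002, 0.999], [-0.999, -0.0, 0.035], [0.0, -1.0, -0.002]]
ft_force: [-3.1, 0.4, 3.1]
grip_width: 0.0172
```

Request:
carry_out:
  steps: [5,0.7,0,0,0,0,0,5,0.7,0,0,0,0,0]

```text
time_s: 8.02
position: [0.5063, -0.0868, 0.0515]
tool_rot: [[0.036, -0.005, 0.999], [-0.999, -0.0, 0.036], [-0.0, -1.0, -0.005]]
ft_force: [-5.2, -0.5, 5.3]
grip_width: 0.0174
```

```bash
python3 st.py
```

```text
8.0167 [506.3 -86.8  51.5] F [-5.2 -0.5  5.3] cr [[-38.13532    -1.4675992]] yaw 0.0357 tiltz -0.0052 xz -0.0 g 17.4 M [-0.3   1.08 -0.12]
```

Request:
carry_out:
  steps: [5,0.8,0,0.3,0,-0.004,0,5,0.8,0,0,0,-0.003,0]

```text
time_s: 8.18
position: [0.5063, -0.0868, 0.0515]
tool_rot: [[0.036, -0.003, 0.999], [-0.999, -0.0, 0.036], [-0.0, -1.0, -0.003]]
ft_force: [-5.1, -0.1, 4.6]
grip_width: 0.0172
```

Request:
carry_out:
  steps: [5,0.8,0,0.3,0,-0.003,0,5,0.8,0,0,0,-0.003,0]

```text
time_s: 8.35
position: [0.5063, -0.0867, 0.0514]
tool_rot: [[0.036, -0.001, 0.999], [-0.999, 0.0, 0.036], [-0.0, -1.0, -0.001]]
ft_force: [-6.0, 0.1, 5.9]
grip_width: 0.0173
```

```bash
python3 st.py
```

```text
8.35 [506.3 -86.7  51.4] F [-6.   0.1  5.9] cr [[-38.210472  -1.413126]] yaw 0.036 tiltz -0.0008 xz -0.0001 g 17.3 M [-0.29  1.22 -0.14]
```

Request:
carry_out:
  steps: [5,1.5,0,0,0,-0.001,0,5,1.5,0,0,0,-0.001,0]

```text
time_s: 8.52
position: [0.5064, -0.0868, 0.0515]
tool_rot: [[0.036, -0.006, 0.999], [-0.999, -0.0, 0.036], [-0.0, -1.0, -0.006]]
ft_force: [-7.8, 0.1, 5.6]
grip_width: 0.0168
```

Request:
carry_out:
  steps: [5,2,0.1,0,0,-0.002,0,5,2,0.1,0,0,-0.002,0]

```text
time_s: 8.68
position: [0.5065, -0.0868, 0.0515]
tool_rot: [[0.036, -0.012, 0.999], [-0.999, -0.001, 0.036], [0.0, -1.0, -0.012]]
ft_force: [-9.7, -0.6, 6.5]
grip_width: 0.0171
```

```bash
python3 st.py
```

```text
8.6833 [506.5 -86.8  51.5] F [-9.7 -0.6  6.5] cr [[-37.98806    -1.4854653]] yaw 0.0365 tiltz -0.012 xz 0.0001 g 17.1 M [-0.34  1.55 -0.11]
```

Request:
carry_out:
  steps: [5,2.4,0.1,0.4,0,-0.008,0,5,2.4,0.1,0.2,0,-0.006,0,5,2.4,0.1,0.2,0,-0.005,0]

```text
time_s: 8.93
position: [0.5065, -0.0868, 0.0515]
tool_rot: [[0.037, -0.011, 0.999], [-0.999, -0.001, 0.037], [0.0, -1.0, -0.011]]
ft_force: [-8.9, -1.0, 7.1]
grip_width: 0.0173
```

```bash
python3 st.py
```

```text
8.9333 [506.5 -86.8  51.5] F [-8.9 -1.   7.1] cr [[-37.991074   -1.4638908]] yaw 0.0366 tiltz -0.0112 xz 0.0005 g 17.3 M [-0.37  1.78 -0.06]
```

Request:
carry_out:
  steps: [5,3.3,0.1,0.6,0,-0.006,0,5,3.3,0.1,0.6,0,-0.006,0,5,3.3,0.1,0.6,0,-0.006,0]

```text
time_s: 9.18
position: [0.5066, -0.0868, 0.0516]
tool_rot: [[0.037, -0.018, 0.999], [-0.999, -0.001, 0.037], [0.001, -1.0, -0.018]]
ft_force: [-11.1, 0.5, 6.5]
grip_width: 0.017
```

```bash
python3 st.py
```

```text
9.1833 [506.6 -86.8  51.6] F [-11.1   0.5   6.5] cr [[-37.860783  -1.472652]] yaw 0.0368 tiltz -0.0177 xz 0.0005 g 17.0 M [-0.29  2.04 -0.16]
```

Request:
carry_out:
  steps: [5,4,0.1,0.6,0,-0.008,0,5,4,0.1,0.6,0,-0.008,0,5,4,0.1,0.6,0,-0.008,0,5,4,0.1,0.6,0,-0.008,0]

```text
time_s: 9.52
position: [0.5068, -0.0868, 0.0516]
tool_rot: [[0.037, -0.026, 0.999], [-0.999, -0.001, 0.037], [0.0, -1.0, -0.026]]
ft_force: [-13.0, -0.2, 8.3]
grip_width: 0.0171
```

```bash
python3 st.py; python3 - <<'E'
from h import *
p,d,c=cam('side'); save(cv2.resize(p[140:240,190:340],None,fx=5,fy=5,interpolation=cv2.INTER_CUBIC),'pics/s6.png')
E
```

```text
9.5167 [506.8 -86.8  51.6] F [-13.   -0.2   8.3] cr [[-37.678925   -1.4690139]] yaw 0.0369 tiltz -0.0256 xz 0.0003 g 17.1 M [-0.39  2.34 -0.11]
```

View pics/s6.png

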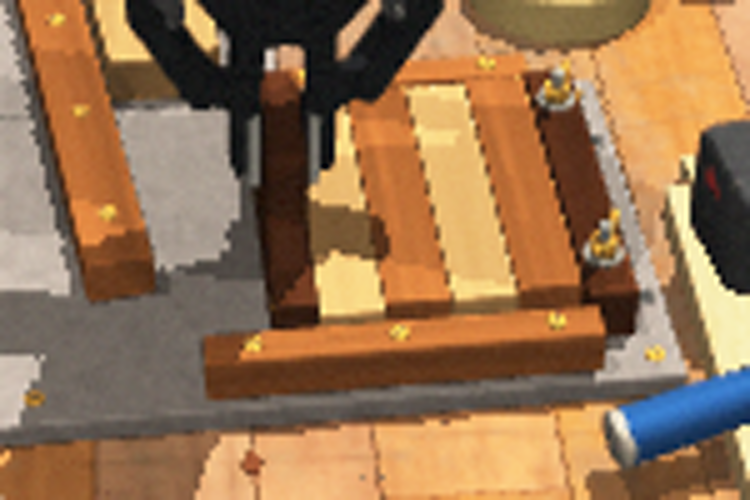

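The side view shows all four laths closed up on each other and on the stop (edge at about (575,270)), with no visible gaps. I'll take out the tilt, relax the push and release.

Request:
carry_out:
  steps: [5,1,0,0.2,0,-0.012,0,5,0.5,0,0.2,0,-0.008,0,5,0.3,0,0.2,0,-0.004,0]

```text
time_s: 9.82
position: [0.5064, -0.0868, 0.0515]
tool_rot: [[0.036, -0.006, 0.999], [-0.999, -0.001, 0.036], [0.001, -1.0, -0.006]]
ft_force: [-4.0, -0.3, 1.7]
grip_width: 0.017
```

```bash
python3 st.py
```

```text
9.8167 [506.4 -86.8  51.5] F [-4.  -0.3  1.7] cr [[-38.104992   -1.4722631]] yaw 0.0365 tiltz -0.0062 xz 0.0007 g 17.0 M [-0.37  0.74 -0.15]
```

Request:
carry_out:
  steps: [5,0,0,0,0,-0.004,0,25,0,0,0,0,0,0,45,0,0,0,0,0,0,45,0,0,0,0,0,0,45,0,0,0,0,0,0,45,0,0,0,0,0,0]

```text
time_s: 10.32
position: [0.5114, -0.0862, 0.0522]
tool_rot: [[0.037, 0.01, 0.999], [-0.999, 0.001, 0.037], [-0.0, -1.0, 0.01]]
ft_force: [0.4, 1.2, 0.5]
grip_width: 0.0449
```

```bash
python3 st.py; python3 - <<'E'
from h import *
p,d,c=cam('side'); save(cv2.resize(p[120:240,190:340],None,fx=5,fy=5,interpolation=cv2.INTER_CUBIC),'pics/s7.png')
E
```

```text
10.3167 [511.4 -86.2  52.2] F [0.4 1.2 0.5] cr [[-33.050293   -1.0292331]] yaw 0.037 tiltz 0.0104 xz -0.0002 g 44.9 M [ 0.03 -0.01  0.08]
```

View pics/s7.png

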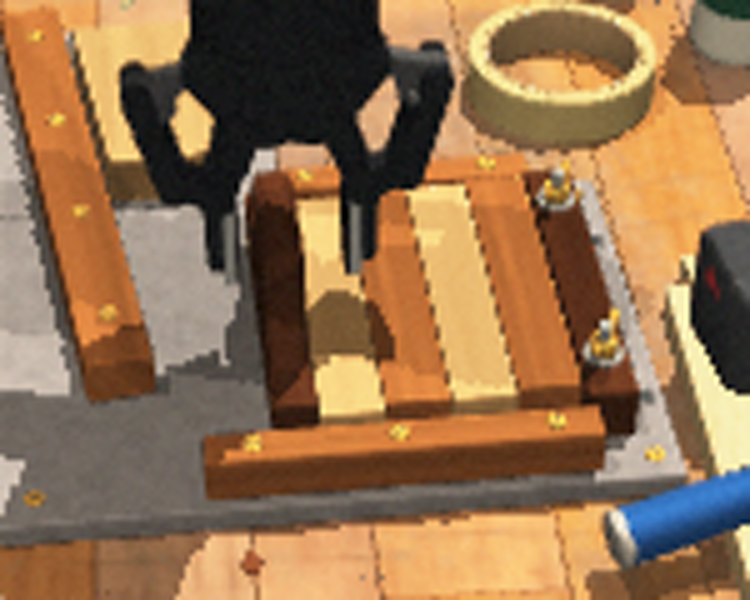

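Request:
carry_out:
  steps: [45,-2,0,10,0,0,0,45,0,0,20,0,0,0,45,0,0,25,0,0,0,45,0,0,25,0,0,0,20,0,15,10,0,0,0,0,0,30,0,0,0,0,0,0,35,0,0,0,0,0,0,35,0,0,0,0,0,0,35,0,0,0,0,0,0,20,0,0,0,0]

```text
time_s: 11.2
position: [0.5097, 0.0857, 0.155]
tool_rot: [[0.026, 0.021, 0.999], [-1.0, 0.0, 0.026], [0.0, -1.0, 0.021]]
ft_force: [0.7, 0.1, -0.0]
grip_width: 0.0001
```

```bash
python3 st.py; python3 - <<'E'
from m import *
for n in('top','side'):
    p,d,c=cam(n); save(p,f'pics/{n}8.png'); np.savez(f'{n}8.npz',p=p,d=d,**c)
z=np.load('top0.npz')
for u,v in[(157.7,214),(157.7,241.5),(204,214),(208,220),(208,235)]:
    print(u,v,tc(plane(z,u,v,.036)[:2]*1000), plane(z,u,v,.036)[:2]*1000)
E
```

```text
11.2 [509.7  85.7 155. ] F [ 0.7  0.1 -0. ] cr [[-28.72279 170.80334]] yaw 0.0257 tiltz 0.021 xz 0.0003 g 0.1 M [-0.07 -0.   -0.04]
157.7 214 [[-58.590816 228.63168 ]] [477.86574462 142.44762454]
157.7 241.5 [[-124.338615  227.43546 ]] [412.19974185 138.95755508]
204 214 [[-61.088276 116.715164]] [479.27563527  30.51211263]
208 220 [[-75.76604 107.0845 ]] [464.94291966  20.37507631]
208 235 [[-111.61137  107.17429]] [429.11629861  19.21382399]
```

View pics/top8.png

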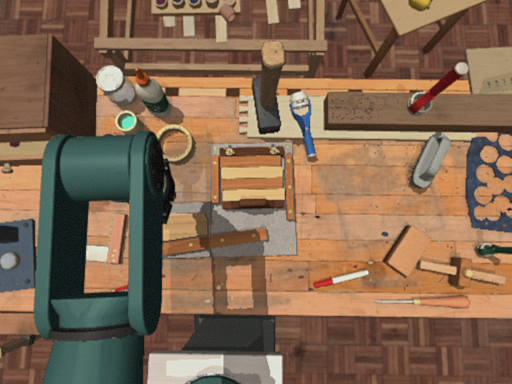

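View pics/side8.png

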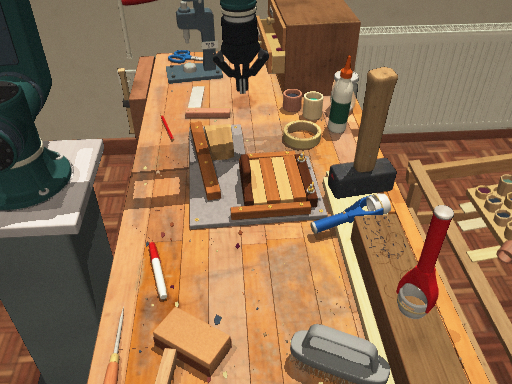

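Top view: the caul stands against lath_a at about (252,205), and the four laths are closed up. The wedge is still at (182,225), with its thick end at cradle y ≈ 228. The side view agrees. I'll go behind the thick end with the fingers 20 mm apart, which gives a two-point push.

Request:
carry_out:
  steps: [20,-8,12,0,0,0.01,0.005,20,-12,13,0,0,0.01,0.004,20,-12,13,0,0,0,0,20,-12,13,0,0,0,0,20,-12,13,0,0,0,0,20,-8,11,0,0,0,0,20,0,0,0,0,0,0,20,0,0,0,0,0,0]

```text
time_s: 11.97
position: [0.445, 0.1577, 0.1594]
tool_rot: [[0.035, 0.006, 0.999], [-0.999, -0.004, 0.035], [0.005, -1.0, 0.006]]
ft_force: [0.3, -1.1, -0.6]
grip_width: 0.02
```

```bash
python3 st.py
```

```text
11.9667 [445.  157.7 159.4] F [ 0.3 -1.1 -0.6] cr [[-90.85821 245.06161]] yaw 0.0348 tiltz 0.0062 xz 0.0047 g 20.0 M [-0.01 -0.03  0.01]
```

Request:
carry_out:
  steps: [20,-1,5,-10,0.005,0.006,0,20,0,0,-25,0,0,0,20,0,0,-25,0,0,0,20,0,0,-25,0,0,0,20,0,0,-20,0,0,0,20,0,0,-5,0,0,0,20,0,0,0,0,0,0]

```text
time_s: 12.55
position: [0.4483, 0.1577, 0.0451]
tool_rot: [[0.026, 0.006, 1.0], [-1.0, 0.001, 0.026], [-0.0, -1.0, 0.006]]
ft_force: [-0.0, 0.1, -0.1]
grip_width: 0.02
```

```bash
python3 st.py;  python3 - <<'E'
from h import *
p,d,c=cam('side'); save(cv2.resize(p[70:210,160:320],None,fx=4,fy=4,interpolation=cv2.INTER_CUBIC),'pics/s9.png')
E
```

```text
12.55 [448.3 157.7  45.1] F [-0.   0.1 -0.1] cr [[-87.57325 244.90979]] yaw 0.0263 tiltz 0.0061 xz -0.0005 g 20.0 M [ 0.01 -0.02  0.01]
```

View pics/s9.png

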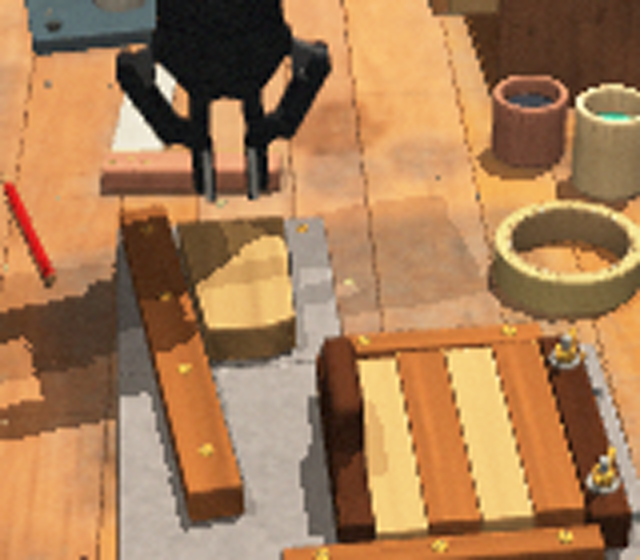

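The fingers (crop (230,185)) are behind the wedge's thick end at (230,215), and the rail is to their left. I'll lower to pushing height.

Request:
carry_out:
  steps: [20,-4,6,0,0,0.006,0.009,20,0,0,-8,0,0,0,20,0,0,-8,0,0,0,20,0,0,-4,0,0,0,20,0,0,0,0,0,0]

```text
time_s: 13.02
position: [0.4483, 0.1648, 0.0287]
tool_rot: [[0.035, 0.009, 0.999], [-0.999, 0.003, 0.035], [-0.003, -1.0, 0.009]]
ft_force: [0.1, 0.3, 0.8]
grip_width: 0.02
```

```bash
python3 st.py
```

```text
13.0167 [448.3 164.8  28.7] F [0.1 0.3 0.8] cr [[-87.31591 252.02606]] yaw 0.0354 tiltz 0.0094 xz -0.0027 g 20.0 M [ 0.   -0.05 -0.01]
```

Request:
carry_out:
  steps: [20,-4,0,-4,-0.003,0.008,0,20,0,0,-4,0,0,0,20,0,-4,0,0,0,0,20,0,-4,0,0,0,0]

```text
time_s: 13.35
position: [0.4443, 0.1572, 0.0205]
tool_rot: [[0.037, 0.002, 0.999], [-0.999, 0.0, 0.037], [-0.0, -1.0, 0.002]]
ft_force: [0.1, -0.5, -0.2]
grip_width: 0.0204
```

```bash
python3 st.py
```

```text
13.35 [444.3 157.2  20.5] F [ 0.1 -0.5 -0.2] cr [[-91.5843  244.56027]] yaw 0.0371 tiltz 0.0018 xz -0.0001 g 20.4 M [-0.04 -0.    0.01]
```

Request:
carry_out:
  steps: [20,0.1,-3,0.2,0,0,0,20,0.2,-4,0,0,0,0,20,0.5,-4,0,0,0,0,20,0.6,-4,0,0,0,0,20,0.6,-4,0,0,0,0,20,0.6,-4,0,0,0,0,20,0.6,-4,0,0,0,0,20,0.6,-4,0,0,0,0]

```text
time_s: 14.02
position: [0.4486, 0.1226, 0.0212]
tool_rot: [[0.036, 0.003, 0.999], [-0.999, 0.001, 0.036], [-0.001, -1.0, 0.003]]
ft_force: [-0.4, -0.3, -0.2]
grip_width: 0.02
```

```bash
python3 st.py;  python3 - <<'E'
from h import *
p,d,c=cam('side'); save(cv2.resize(p[70:210,160:320],None,fx=4,fy=4,interpolation=cv2.INTER_CUBIC),'pics/s10.png')
E
```

```text
14.0167 [448.6 122.6  21.2] F [-0.4 -0.3 -0.2] cr [[-88.50954 209.79007]] yaw 0.0359 tiltz 0.0027 xz -0.0009 g 20.0 M [ 0.09  0.05 -0.01]
```

View pics/s10.png

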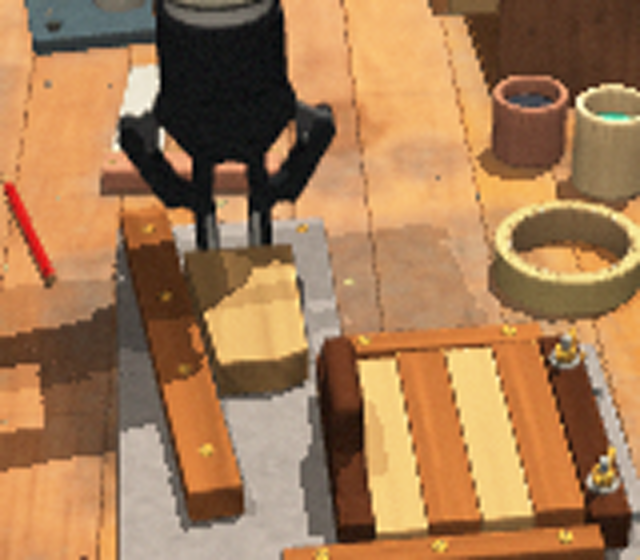

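The wedge follows along the rail, with its leading flat corner at (308,380), left of the caul end at (325,350), so it is clear. I'll go on.

Request:
carry_out:
  steps: [20,0.6,-4,0,0,0,0,20,0.6,-4,0,0,0,0,20,0.6,-4,0,0,0,0,20,0.6,-4,0,0,0,0,20,0.6,-4,0,0,0,0,20,0.6,-4,0,0,0,0,20,0.6,-4,0,0,0,0,20,0.6,-4,0,0,0,0,20,0.6,-4,0,0,0,0]

```text
time_s: 14.82
position: [0.4546, 0.0826, 0.0212]
tool_rot: [[0.036, 0.003, 0.999], [-0.999, 0.001, 0.036], [-0.001, -1.0, 0.003]]
ft_force: [-0.5, 1.3, 0.3]
grip_width: 0.02
```

```bash
python3 st.py;  python3 - <<'E'
from h import *
p,d,c=cam('side'); save(cv2.resize(p[90:210,160:320],None,fx=4,fy=4,interpolation=cv2.INTER_CUBIC),'pics/s11.png')
E
```

```text
14.8167 [454.6  82.6  21.2] F [-0.5  1.3  0.3] cr [[-83.90729 169.61046]] yaw 0.0359 tiltz 0.0026 xz -0.0007 g 20.0 M [ 0.13  0.02 -0.02]
```

View pics/s11.png

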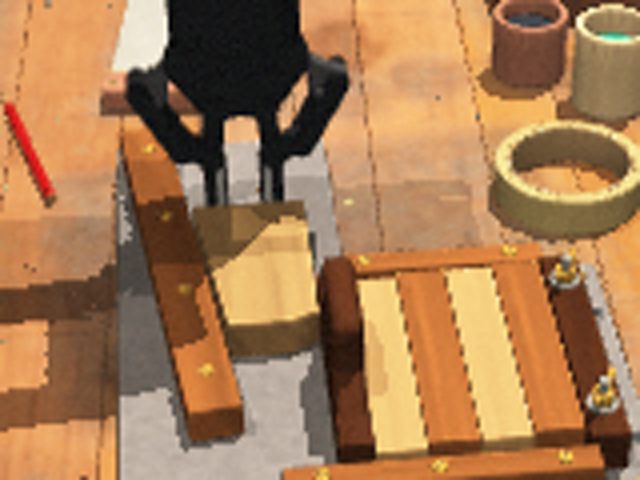

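Request:
carry_out:
  steps: [20,0.5,-4,0,0,0,0,20,0.5,-4,0,0,0,0,20,0.5,-4,0,0,0,0,20,0.5,-3,0,0,0,0,20,0.4,-3,0,0,0,0,20,0.4,-3,0,0,0,0,20,0.3,-2,0,0,0,0]

```text
time_s: 15.45
position: [0.4568, 0.0583, 0.0212]
tool_rot: [[0.035, -0.001, 0.999], [-0.999, 0.004, 0.035], [-0.004, -1.0, -0.001]]
ft_force: [-3.5, 4.7, 2.4]
grip_width: 0.0201
```

```bash
python3 st.py
```

```text
15.45 [456.8  58.3  21.2] F [-3.5  4.7  2.4] cr [[-82.60718 145.28159]] yaw 0.0347 tiltz -0.0005 xz -0.0045 g 20.1 M [ 0.78  0.38 -0.09]
```

```bash
python3 - <<'E'
from m import *
p,d,c=cam('side'); save(cv2.resize(p[100:220,190:330],None,fx=5,fy=5,interpolation=cv2.INTER_CUBIC),'pics/s12.png')
p,d,c=cam('top'); save(cv2.resize(p[140:260,130:300],None,fx=4.5,fy=4.5,interpolation=cv2.INTER_CUBIC),'pics/t12.png');np.savez('t12.npz',p=p,d=d,**c)
E
python3 st.py
```

```text
15.55 [456.8  58.1  21.2] F [-2.1  3.9  2.3] cr [[-82.56995 145.10571]] yaw 0.0347 tiltz -0.0004 xz -0.0037 g 19.6 M [ 0.59  0.48 -0.11]
```

View pics/s12.png

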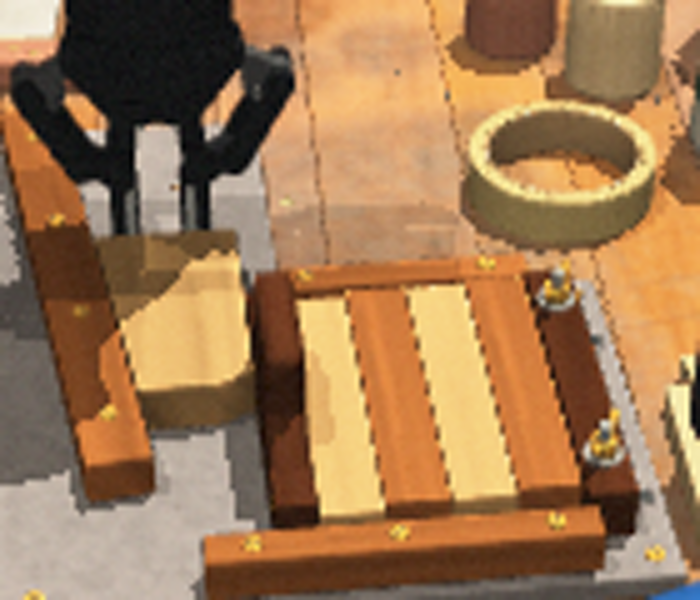

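View pics/t12.png

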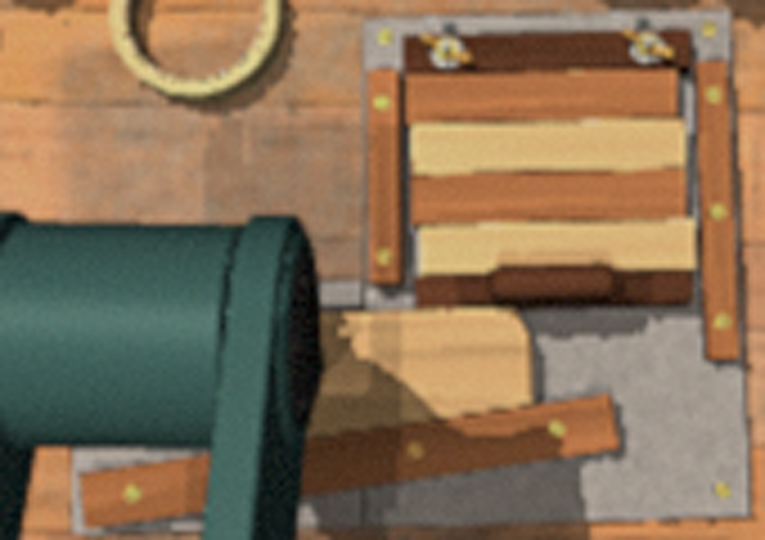

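The top view shows the wedge (thin end at crop (533,360)) 63 mm along the caul, flat to it with at most about 2 mm of gap. The laths are closed and square. I'll advance gently, watching the force.

Request:
carry_out:
  steps: [20,0.2,-1.5,0,0.003,0,0,20,0.2,-1.5,0,0,0,0]

```text
time_s: 15.72
position: [0.4567, 0.0578, 0.0213]
tool_rot: [[0.034, -0.001, 0.999], [-0.999, 0.013, 0.034], [-0.013, -1.0, -0.001]]
ft_force: [-2.4, 8.3, 2.0]
grip_width: 0.0199
```

Request:
carry_out:
  steps: [20,0.2,-1.5,0,0,0,0,20,0.2,-1.5,0,0,0,0]

```text
time_s: 15.88
position: [0.4567, 0.0579, 0.0213]
tool_rot: [[0.034, -0.002, 0.999], [-0.999, 0.019, 0.035], [-0.02, -1.0, -0.001]]
ft_force: [-2.2, 7.5, 1.6]
grip_width: 0.0199
```

```bash
python3 st.py
```

```text
15.8833 [456.7  57.9  21.3] F [-2.2  7.5  1.6] cr [[-82.68775 144.89659]] yaw 0.0345 tiltz -0.0013 xz -0.0195 g 19.9 M [ 1.03  0.39 -0.09]
```

Request:
carry_out:
  steps: [20,0.2,-2,0,-0.006,0,0,20,0.2,-2,0,-0.006,0,0]

```text
time_s: 16.05
position: [0.4567, 0.0578, 0.0213]
tool_rot: [[0.034, -0.002, 0.999], [-0.999, 0.016, 0.034], [-0.016, -1.0, -0.002]]
ft_force: [-1.0, 8.6, 1.7]
grip_width: 0.0199
```

```bash
python3 st.py
```

```text
16.05 [456.7  57.8  21.3] F [-1.   8.6  1.7] cr [[-82.6703  144.78215]] yaw 0.034 tiltz -0.0019 xz -0.0161 g 19.9 M [ 1.4   0.3  -0.05]
```

Request:
carry_out:
  steps: [20,0.1,-2.8,0,-0.005,0,0,20,0.1,-2.8,0,-0.005,0,0,20,0.1,-2.8,0,-0.005,0,0]

```text
time_s: 16.3
position: [0.4567, 0.0578, 0.0213]
tool_rot: [[0.034, -0.002, 0.999], [-0.999, 0.019, 0.034], [-0.019, -1.0, -0.002]]
ft_force: [-1.0, 10.2, 1.3]
grip_width: 0.0201
```

```bash
python3 st.py
```

```text
16.3 [456.7  57.8  21.3] F [-1.  10.2  1.3] cr [[-82.67458 144.77673]] yaw 0.0337 tiltz -0.0016 xz -0.0186 g 20.1 M [ 1.65  0.23 -0.11]
```

Request:
carry_out:
  steps: [20,0,2,0,0,0,0,20,0,8,0,0,0,0,20,0,8,0,0,0,0,20,0,5,20,0,0,0,20,0,10,30,0,0,0,20,0,35,30,0,0,0,20,0,35,30,0,0,0,20,0,35,10,0,0,0,20,0,35,0,0,0,0,20,0,25,0,0,0,0]

```text
time_s: 17.13
position: [0.458, 0.2549, 0.1433]
tool_rot: [[0.025, 0.007, 1.0], [-1.0, 0.009, 0.025], [-0.009, -1.0, 0.007]]
ft_force: [-0.9, 0.2, -0.0]
grip_width: 0.0198
```

```bash
python3 - <<'E'
from m import *
p,d,c=cam('side'); save(cv2.resize(p[120:220,190:330],None,fx=5.5,fy=5.5,interpolation=cv2.INTER_CUBIC),'pics/s13.png')
p,d,c=cam('top'); save(cv2.resize(p[140:260,140:305],None,fx=4.8,fy=4.8,interpolation=cv2.INTER_CUBIC),'pics/t13.png');np.savez('t13.npz',p=p,d=d,**c)
E
python3 st.py
```

```text
17.2333 [457.6 255.8 142.6] F [-0.7 -0.5  0.2] cr [[-74.88817 342.60046]] yaw 0.0291 tiltz 0.0057 xz -0.009 g 20.1 M [0.01 0.02 0.01]
```

View pics/s13.png

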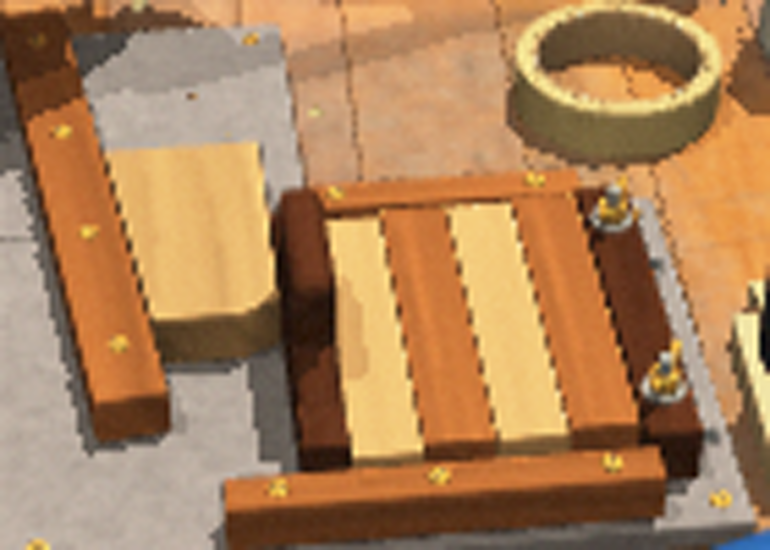

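View pics/t13.png

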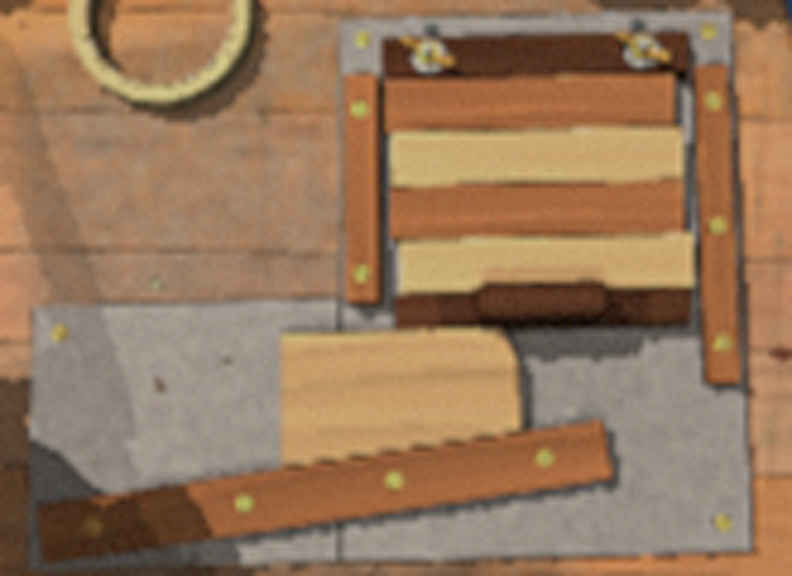

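```bash
python3 - <<'E'
from m import *
z=np.load('t13.npz'); P=pts(z,z['d']); h=cv2.medianBlur(P[...,2].astype(np.float32),3)
def H(x,y,zz=.036):
    w=fw(x,y)/1000; d=np.array(z['rotation']).T@(np.r_[w,zz]-z['xyz']); return int(1000*h[int(round(z['fy']*d[1]/d[2]+z['cy'])),int(round(z['fx']*d[0]/d[2]+z['cx']))])
for y in(-55,40,60): print(y,' '.join('%d:%d'%(x,H(x,y)) for x in range(-120,110,3)))
print(ticket.hand_in())
E
```

```text
-55 -120:11 -117:11 -114:10 -111:10 -108:12 -105:12 -102:12 -99:11 -96:11 -93:11 -90:11 -87:11 -84:12 -81:13 -78:12 -75:10 -72:11 -69:11 -66:10 -63:11 -60:11 -57:11 -54:11 -51:17 -48:37 -45:39 -42:39 -39:39 -36:38 -33:38 -30:38 -27:36 -24:35 -21:36 -18:34 -15:35 -12:35 -9:34 -6:34 -3:35 0:36 3:35 6:35 9:35 12:36 15:36 18:35 21:35 24:35 27:34 30:34 33:34 36:34 39:34 42:34 45:35 48:35 51:35 54:35 57:35 60:36 63:35 66:36 69:36 72:35 75:35 78:35 81:35 84:37 87:39 90:44 93:52 96:52 99:46 102:37 105:10 108:11
40 -120:33 -117:33 -114:33 -111:33 -108:33 -105:34 -102:36 -99:35 -96:35 -93:35 -90:36 -87:36 -84:36 -81:36 -78:36 -75:35 -72:35 -69:35 -66:35 -63:36 -60:36 -57:35 -54:35 -51:36 -48:42 -45:45 -42:49 -39:49 -36:48 -33:48 -30:45 -27:35 -24:35 -21:36 -18:35 -15:34 -12:35 -9:35 -6:35 -3:35 0:34 3:34 6:35 9:35 12:35 15:35 18:35 21:34 24:35 27:35 30:35 33:35 36:35 39:36 42:35 45:34 48:35 51:36 54:36 57:34 60:34 63:34 66:34 69:34 72:34 75:34 78:35 81:35 84:36 87:37 90:37 93:37 96:37 99:36 102:35 105:11 108:11
60 -120:33 -117:32 -114:33 -111:33 -108:33 -105:34 -102:34 -99:35 -96:34 -93:34 -90:35 -87:35 -84:36 -81:36 -78:34 -75:33 -72:34 -69:35 -66:35 -63:34 -60:34 -57:35 -54:35 -51:35 -48:38 -45:39 -42:39 -39:38 -36:38 -33:38 -30:35 -27:36 -24:36 -21:36 -18:35 -15:35 -12:35 -9:35 -6:35 -3:35 0:35 3:35 6:35 9:35 12:35 15:35 18:35 21:35 24:35 27:35 30:34 33:36 36:35 39:35 42:35 45:35 48:35 51:35 54:35 57:35 60:36 63:36 66:34 69:35 72:35 75:35 78:35 81:36 84:38 87:40 90:40 93:46 96:49 99:46 102:37 105:12 108:11
the job is handed in; nothing more can be done
None
```

The wedge is in between rail and caul with the four laths closed up against the back stop, and I handed the job in at about 17 s. No verdict was reported, and I had no direct reading of the clamp force that remains.

- **Laths:** I gripped the caul, set it down between the rail and lath_a, and pushed all four laths to the stop. The push peaked at about 13 N at the wrist, less than that at the stop because of friction. I then relaxed it and let go.
- **Wedge:** I pushed it along the rail, thin end first, until it no longer moved. The push went up to about 10 N over roughly the last half second, and the wedge moved less than 0.5 mm. It jammed with its origin about 70 mm left of the cradle's, inside the stated range. Then I drew the arm clear.
- **Last checks:** Three depth profiles from rail to stop showed no gaps between laths and stop, and the lath tops were level at about 35 mm. The caul stood against lath_a, and the wedge touched both rail and caul in both camera views.
- **Not verified:** The clamp force left after release was not measured. From the 10 N push and an assumed friction of 0.3 to 0.4, I put it at about 10 N. The wedge overlaps only the left 63 mm or so of the caul, so the clamping is off-centre.

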